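# Bring a contact height gauge onto a petri dish with its coarse and fine knobs

## Robot

A 6-joint arm with a two-finger parallel gripper is mounted at the origin on a cart in front of the work surface, level with it; the furniture and walls round the work are solid. World frame = base frame: x ahead of the robot, y to its left, z up, the work surface at z = 0. Lengths are in m, angles in rad, forces in N, time in s.
With the tool pointing down it reaches from about 0.375 to 0.9 m from the base axis. Payload 3.1 kg.
Tool frame: the origin (TCP) lies at the centre of the arm's flange, where the gripper is bolted on; the fingertips stand 173 mm ahead of it and the grasp point (between the pads) lies 155 mm ahead of it (tip_extent is the distance from the TCP to the fingertips, in m); z points along the fingers, y is the direction in which the jaws open and shut (so a half turn about z gives the same grasp; the last joint's range is limited). The gripper opens to 85 mm and grips with 20 to 120 N. Pads are 22 mm wide; open, the fingers measure 114 mm over their backs; the gripper's body (76 mm by 85 mm) begins 54 mm behind the grasp point. The pads swing forward as they close: fully open they stand 13 mm farther back than shut.
Start: joints at [-1.442, 0.527, 1.433, -0, 1.181, -0.178], TCP at [0.189, -0.596, 0.405] pointing down, gripper open.
Joint ranges: [-3.08, 3.08], [-0.75, 2.2], [0.22, 2.44], [-1.43, 4.57], [0, 2.65], [-2.85, 2.85]. Speed limits (rad/s): [2.79, 2.79, 3.14, 3.14, 3.14, 3.14].

## Interface

Orientations are given as a unit quaternion [x, y, z, w].
In Python, from station import sense, snapshot, sign_off, tip_extent gives the robot as it stands. The module is installed in compiled form; this text tells all that it offers.
- The arm moves only by the tool servo_tool, never from a script. Its argument "rows" is a list of rows, each a list of 3 entries, a list of its own where there are three numbers: the shift along the tool's x, y, z in mm, then the turn about the tool's z in degrees, then the opening, from -1 (shut) to 1 (fully open), so that 0 is half open. A call has 1 to 8 rows; each row is the pose to reach, as a shift and turn from the pose measured when the call began, along the tool's axes at that moment; what a row does not reach only later rows make up. A row lasts 1/10 s, in which the tool goes at most 50 mm and 8.59 degrees, less where a joint would pass 70% of its speed; a pose out of reach is approached as far as the arm can. A call with a gripper value outside its range is refused whole. The fingers move at their own pace and stop on an object; "force" is the grip in N (left out, the last holds). Time passes only in rows, so rows that repeat a pose let the fingers close. It gives the time, the measured TCP pose, the force and the opening at its end, in the units of the state.
- sense(): the state, without advancing time (a new reading comes with each control period).
- snapshot(name): name is "scene" or "top" or "wrist"; returns a dict with "image" (420x560x3 uint8, blue, green, red), "z_map" (420x560 float32, m along the optical axis (not along the pixel's ray), 0 where there is no reading), "vertical_fov" (degrees; the focal length in pixels is half the picture's height over the tangent of half this angle, whatever the lens; pixels are square), "cx", "cy" (the principal point, pixels), "cam_to_world" (4x4, takes a point from camera to world coordinates). Camera axes: x right, y down, z forward; pixel columns grow to the right and rows downward; lengths in m; the calibration is good to about 2 mm. A picture is of the moment at which its call begins.
- sign_off(): hands the job in, once; it reports no verdict.
The state is a dict: "t": time; "q": joint angles; "qd": joint speeds; "tau": joint torques, N m; "tcp_pos": TCP position; "tool_rot": TCP orientation; "force": force on the tool from outside, world axes, zero at the start; "ft_torque": the same for the moment, N m; "finger_gap": opening from 0.0 (shut) to 1.0 (fully open).
Only numpy, scipy, OpenCV 4.12 (cv2) and the standard library are available. Lean on these libraries where they do the work, as an engineer would, in place of code of your own. Each camera call takes 0.05 s, during which the arm holds its last target. There are 200 camera calls.

## Task

Take a reading position with the contact gauge: with the large outer knob run the pad down until it hangs about 3 mm above the lid of the petri dish and let go of that knob, then turn the small inner knob, which raises the table with the dish, until the pad has used up its free stroke and bears on the lid with a moderate spring pressure of about 20 N, and let go. Do not press hard on the dish or push it aside, do not bring the pad onto the lid with the outer knob, and leave the other things on the bench alone.

Things in the scene. Friction and masses are not known exactly. Their poses are not given: they have to be found in the camera images.
- outer_knob: Coarse knob: large black fluted disc 54 mm in diameter and 22 mm tall, turning about a vertical axis on top of the gauge's column (column head 62 x 80 mm, its top 31 mm below this origin, with a 32 mm wide neck between). Origin on the axis, 9 mm below the knob's top and 13 mm above its underside, a good height to grip; z up.
- inner_knob: Fine knob: small black fluted cylinder 24 mm in diameter and 22 mm tall on the same axis, above the outer knob with a 7 mm gap between them. Origin on the axis, 6 mm below its top and 23 mm above the top of the outer knob (32 mm above the outer knob's origin), a good height to grip; z up.
- coarse_turn (a joint): Angle of the outer knob in rad, 0 to 1.0 at the start, range -0.1 to 3.2. It grows as the knob is turned clockwise seen from above, and lowers the pad by 12 mm per rad. Turns against a steady drag of 0.50 N m, and stays where it is left. Turning one knob does not turn the other.
- fine_turn (a joint): Angle of the inner knob in rad, 0 at the start, range -0.7 to 4.0. It grows as the knob is turned clockwise seen from above, and raises the table with the dish by 4 mm per rad. Turns against a steady drag of 0.18 N m; once the pad is on the dish each newton of pressure adds 0.004 N m to the turning torque, so 20 N is felt as a rise of about 0.08 N m over the torque of free turning (0.06 to 0.08 if the hand has stopped, as friction holds part of it). It stays where it is left.
- pad: Round flat steel pad, 28 mm in diameter, on a spindle under the gauge's arm, 105 mm in front of the knob axis. Origin at the centre of its underside; z up. Only the outer knob drives it, straight down; at the start it is 15 to 32 mm above the lid. It is a plunger: once the rising lid meets it, it first gives way upward under a mere 1.5 N for a free stroke of 1 to 6 mm (not known beforehand), then meets a stiff spring, and from there the pressure rises by 20 N per mm.
- dish: Closed clear petri dish, 90 mm in diameter, 15 mm tall, flat lid, standing loose on the gauge's round metal table (100 mm in diameter) under the pad, up to 7 mm off-centre. Origin at the centre of the dish's underside; the lid's top is 15 mm above it; z up.
- grinder: Bystander: round two-part grinder, 51 mm in diameter, 33 mm tall, to the right of the gauge. Origin at the centre of its underside.
- sample_jar: Bystander: jar with a pale lid, 50 mm in diameter, 63 mm tall, to the left of the gauge. Origin at the centre of its underside.
- loupe: Bystander: folding magnifier, 74 x 36 x 11 mm, lying to the right of the gauge. Origin at the centre of its underside.
- beaker: Bystander: glass beaker, 56 mm in diameter, 70 mm tall, to the left of the gauge. Origin at the centre of its underside.
Mind the look-alikes: they are no part of the job. Leave any black or green look-alike of the dish alone.

How it is judged:
By the outcome, as a careful person would: the job done as asked, in the order asked, and still so for the second after the job is handed in, with the robot touching nothing.
It also fails if it takes over 72 s, if anything falls off the work surface, if the arm or the gripper's body presses on something with over 40 N, if the wrist force passes 120 N, or if a joint passes its speed limit or range.

## Working session

There is one attempt and no reset: what is moved stays moved. The work goes in short steps, Python scripts to look and compute and a tool call to move; the robot and the scene stay as the last step left them, time stands still between calls to the robot, and variables do not carry over. Pictures are saved under pics/ and viewed, about 8 in all and at most 12, crops included, and the job is handed in when it is done.

Besides the shell and the picture viewer there is one more tool, called after "Request:" as a command line: name --argument value ..., lists and objects as JSON in quotes. servo_tool: Moves the arm, as the interface text tells. Its arguments: {"type":"object","properties":{"rows":{"type":"array"},"force":{"type":"number"}},"required":["rows"]}

```bash
mkdir -p pics; cat > h.py <<'E'
import numpy as np, cv2
from station import *
def cloud(s):
    z=s["z_map"]; f=z.shape[0]/2/np.tan(np.radians(s["vertical_fov"])/2)
    v,u=np.mgrid[:z.shape[0],:z.shape[1]]
    P=np.stack([(u-s["cx"])*z/f,(v-s["cy"])*z/f,z,np.ones_like(z)],-1)
    W=(P@np.array(s["cam_to_world"]).T)[...,:3]; W[z==0]=np.nan
    return W
E
python3 - <<'E'
from h import *
ims=[]
for n in("scene","top"):
    s=snapshot(n); np.save(n+".npy",cloud(s)); cv2.imwrite(f"pics/{n}.png",s["image"]); print(n,s["vertical_fov"],np.round(s["cam_to_world"],3).tolist())
print(sense(),tip_extent)
E
```

```text
scene 57.44068185843261 [[0.872, 0.292, -0.392, 0.937], [0.489, -0.515, 0.704, -0.606], [0.004, -0.806, -0.592, 0.729], [0.0, 0.0, 0.0, 1.0]]
top 42.68880569389317 [[-0.006, -0.999, 0.054, 0.466], [-1.0, 0.006, 0.012, 0.036], [-0.012, -0.054, -0.998, 1.637], [0.0, 0.0, 0.0, 1.0]]
{'t': 0.1, 'q': array([-1.44147359e+00,  5.28329812e-01,  1.43377902e+00,  4.30465780e-06,
        1.18141507e+00, -1.78498929e-01]), 'qd': array([ 0.00088689, -0.00131198, -0.00455321, -0.00076789,  0.00093897,
       -0.00125178]), 'tau': array([ 5.45614093e-04, -4.43304241e+01, -1.78586143e+01, -6.11531595e-05,
        3.85395979e-03,  1.99675907e-05]), 'tcp_pos': array([ 0.18935214, -0.59529254,  0.40385627]), 'tool_rot': array([ 9.88178755e-01,  1.53303018e-01,  2.57303529e-05, -9.65285901e-04]), 'force': array([-0.13342421,  0.12663592,  0.67228418]), 'ft_torque': array([ 0.01430463, -0.02698176, -0.06709731]), 'finger_gap': 0.9984659814859425} 0.1734
```

View pics/scene.png

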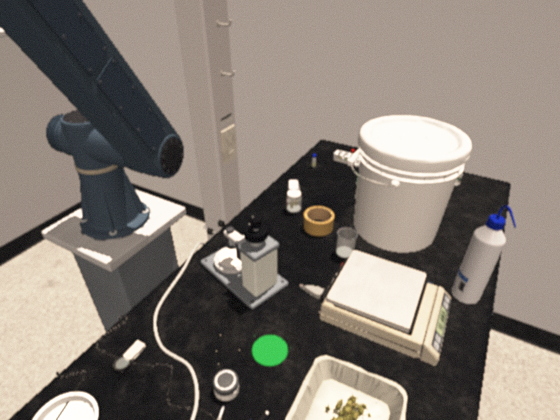

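View pics/top.png

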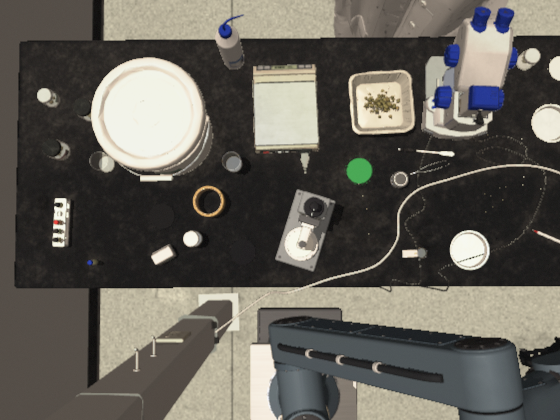

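The scene view shows the gauge near (245,255), with its knobs at (255,230). In the top view the knobs are at about (315,205) and the dish is at about (300,243), on the robot's side.

```bash
python3 - <<'E'
from h import *
for n,(r0,r1,c0,c1) in(("top",(180,275,270,345)),("scene",(200,300,200,290))):
    W=np.load(n+".npy")[r0:r1,c0:c1].reshape(-1,3); W=W[~np.isnan(W[:,0])]
    h,e=np.histogram(W[:,2],bins=np.arange(-.01,.3,.005))
    print(n,[(round(float(a),3),int(k)) for a,k in zip(e,h) if k>5])
    np.save(n+"c.npy",W)
    top=W[W[:,2]>.13]
    for lo in np.arange(.13,.27,.01):
        m=W[(W[:,2]>=lo)&(W[:,2]<lo+.01)]
        if len(m)>4: print(round(lo,2),len(m),m.min(0).round(4),m.max(0).round(4),m.mean(0).round(4))
a=cv2.imread("pics/top.png")[175:280,265:350]; b=cv2.imread("pics/scene.png")[195:305,195:295]
f=lambda x:cv2.resize(x,(400,500),interpolation=cv2.INTER_CUBIC)
cv2.imwrite("pics/c1.png",np.hstack([f(a),f(b)]))
E
```

```text
top [(-0.01, 291), (-0.005, 1417), (0.0, 1823), (0.005, 668), (0.01, 573), (0.015, 488), (0.02, 106), (0.025, 181), (0.03, 312), (0.035, 141), (0.04, 17), (0.115, 47), (0.12, 85), (0.125, 51), (0.13, 54), (0.135, 98), (0.14, 100), (0.145, 143), (0.15, 130), (0.155, 20), (0.18, 10), (0.185, 94), (0.19, 123), (0.195, 20), (0.21, 6), (0.215, 37), (0.22, 28)]
0.13 152 [ 0.446  -0.0442  0.1303] [0.5408 0.0147 0.14  ] [ 0.5049 -0.0104  0.1359]
0.14 243 [ 0.5042 -0.0722  0.1401] [0.599 0.017 0.15 ] [ 0.5497 -0.0242  0.1456]
0.15 150 [ 0.5231 -0.0718  0.15  ] [0.598  0.0143 0.1581] [ 0.5661 -0.0309  0.1528]
0.18 104 [ 0.5274 -0.0529  0.1809] [0.5791 0.0011 0.19  ] [ 0.5525 -0.0252  0.1878]
0.19 143 [ 0.5269 -0.0526  0.19  ] [ 0.5785 -0.0012  0.1988] [ 0.5529 -0.0268  0.1928]
0.21 43 [ 0.542  -0.0378  0.2128] [ 0.5659 -0.014   0.2199] [ 0.5528 -0.0251  0.2174]
0.22 30 [ 0.5418 -0.0376  0.2201] [ 0.5656 -0.0191  0.2279] [ 0.5534 -0.0279  0.2217]
scene [(-0.005, 2140), (0.0, 1315), (0.005, 111), (0.01, 845), (0.015, 118), (0.02, 74), (0.025, 239), (0.03, 370), (0.035, 55), (0.04, 60), (0.045, 5
[... 583 characters left out ...]
0.0437  0.1472]
0.15 150 [ 0.527  -0.0731  0.15  ] [0.5958 0.0021 0.1586] [ 0.5643 -0.0407  0.1514]
0.16 10 [ 0.5457 -0.0552  0.1666] [ 0.5778 -0.0279  0.17  ] [ 0.566  -0.0472  0.1692]
0.17 74 [ 0.5346 -0.0566  0.1704] [ 0.5808 -0.0215  0.1797] [ 0.5646 -0.0466  0.1753]
0.18 221 [ 0.5266 -0.0573  0.1801] [ 0.5812 -0.0038  0.19  ] [ 0.5594 -0.0378  0.1874]
0.19 63 [ 0.5326 -0.0557  0.19  ] [ 0.577  -0.0036  0.1997] [ 0.557  -0.0344  0.1919]
0.2 36 [ 0.5464 -0.0425  0.2002] [ 0.5664 -0.0263  0.2096] [ 0.5576 -0.0371  0.2051]
0.21 81 [ 0.5426 -0.0423  0.2101] [ 0.5656 -0.0178  0.2198] [ 0.5557 -0.0324  0.2164]
0.22 6 [ 0.5487 -0.0388  0.2201] [ 0.5553 -0.0213  0.2209] [ 0.5509 -0.0276  0.2204]
```

View pics/c1.png

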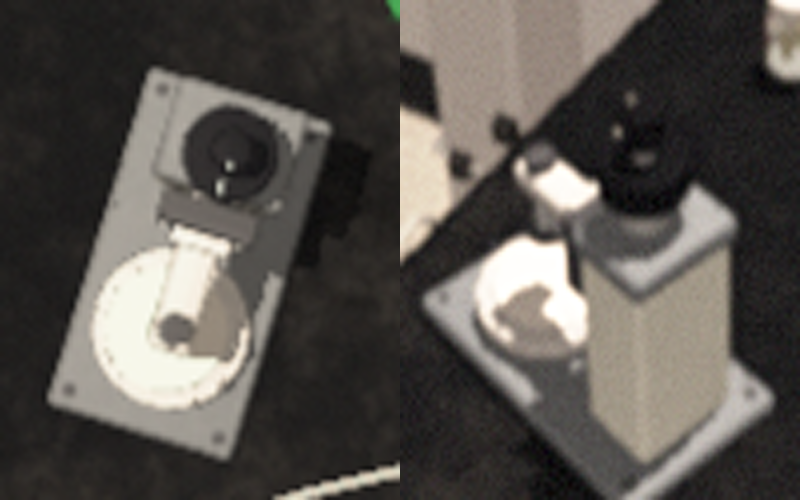

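```bash
python3 - <<'E'
from h import *
from scipy.spatial.transform import Rotation as R
s=snapshot("wrist"); st=sense()
T=np.eye(4);T[:3,:3]=R.from_quat(st["tool_rot"]).as_matrix();T[:3,3]=st["tcp_pos"]
print(s["vertical_fov"],s["cx"],s["cy"],"\n",(np.linalg.inv(T)@s["cam_to_world"]).round(3),"\n",T.round(3))
for n in("top","scene"):
    W=np.load(n+"c.npy")
    for lo,hi in((.022,.045),(.045,.115),(.115,.145)):
        m=W[(W[:,2]>lo)&(W[:,2]<hi)&(W[:,0]<.515)]
        if len(m): print(n,lo,len(m),m.min(0).round(3),m.max(0).round(3),np.median(m,0).round(4))
    m=W[(W[:,2]>.045)&(W[:,2]<.115)&(W[:,0]<.5)]; print(m.round(3)[:40].tolist())
    m=W[(W[:,2]>.115)&(W[:,2]<.145)&(W[:,0]<.515)][:,:2]; print(cv2.fitLine(m.astype(np.float32),cv2.DIST_L2,0,.01,.01).ravel())
E
```

```text
60.268645114619915 270.10040725787326 213.87525744145447 
 [[-0.001 -0.966 -0.26   0.066]
 [ 1.    -0.001  0.001 -0.   ]
 [-0.001 -0.26   0.966  0.032]
 [ 0.     0.     0.     1.   ]] 
 [[ 0.953  0.303 -0.     0.189]
 [ 0.303 -0.953  0.002 -0.595]
 [ 0.    -0.002 -1.     0.404]
 [ 0.     0.     0.     1.   ]]
top 0.022 681 [ 0.391 -0.059  0.022] [0.505 0.073 0.044] [0.4476 0.0132 0.0319]
top 0.045 6 [ 0.415 -0.035  0.046] [0.502 0.052 0.099] [ 0.4614 -0.0232  0.0518]
top 0.115 290 [ 0.44  -0.044  0.116] [0.513 0.02  0.145] [ 0.4824 -0.0026  0.1262]
[[0.474, -0.031, 0.054], [0.463, 0.052, 0.048], [0.46, 0.017, 0.078], [0.439, -0.031, 0.05], [0.415, -0.016, 0.046]]
[ 0.90181774 -0.4321166   0.48125184 -0.00521595]
scene 0.022 545 [ 0.403 -0.048  0.022] [0.498 0.314 0.045] [ 0.449  -0.0147  0.0308]
scene 0.045 109 [ 0.44  -0.048  0.046] [0.515 0.307 0.115] [ 0.4589 -0.0056  0.0813]
scene 0.115 216 [ 0.437 -0.047  0.115] [0.515 0.013 0.141] [ 0.4742 -0.0086  0.123 ]
[[0.459, 0.304, 0.046], [0.464, 0.307, 0.046], [0.466, 0.303, 0.046], [0.44, -0.005, 0.111], [0.447, -0.01, 0.114], [0.449,
[... 158 characters left out ...]
, [0.469, -0.015, 0.113], [0.452, -0.001, 0.093], [0.455, -0.001, 0.094], [0.457, -0.0, 0.094], [0.474, -0.017, 0.113], [0.44, 0.009, 0.077], [0.452, -0.002, 0.09], [0.455, -0.002, 0.092], [0.456, 0.002, 0.089], [0.457, 0.004, 0.088], [0.476, -0.017, 0.111], [0.481, -0.019, 0.115], [0.441, 0.003, 0.079], [0.444, 0.003, 0.08], [0.452, -0.002, 0.086], [0.454, -0.001, 0.087], [0.457, -0.001, 0.088], [0.459, 0.001, 0.088], [0.456, 0.009, 0.08], [0.48, -0.017, 0.109], [0.44, -0.001, 0.077], [0.444, -0.001, 0.079], [0.447, -0.0, 0.08], [0.451, -0.002, 0.083], [0.452, 0.001, 0.081], [0.456, -0.0, 0.084], [0.459, 0.001, 0.084], [0.457, 0.007, 0.079]]
[ 0.8244815  -0.56588894  0.4776751  -0.01328522]
```

Request:
servo_tool --rows '[[[27, -30, -20], -8, 1], [[54, -60, -40], -16, 1], [[81, -90, -50], -24, 1], [[108, -120, -50], -32, 1], [[135, -150, -50], -40, 1], [[162, -180, -50], -48, 1], [[189, -210, -50], -56, 1], [[216, -240, -50], -64, 1]]'

```text
t: 0.95
tcp_pos: [0.3228, -0.2996, 0.4543]
tool_rot: [0.755, 0.656, 0.001, -0.001]
force: [0.1, -0.5, -0.5]
finger_gap: 1.001
```

```bash
cat >> h.py <<'E'
from scipy.spatial.transform import Rotation as R
def plan(p,yaw):
    s=sense(); M=R.from_quat(s["tool_rot"]).as_matrix(); d=M.T@(np.array(p)-s["tcp_pos"])*1e3
    y0=np.degrees(np.arctan2(M[1,0],M[0,0]))
    print("t",s["t"],"tcp",s["tcp_pos"].round(4),"yaw",y0.round(2),"q6",np.degrees(s["q"][5]).round(1),"q1",np.degrees(s["q"][0]).round(1),"gap",round(s["finger_gap"],3),"F",s["force"].round(1),"M",s["ft_torque"].round(3),"zax",M[:,2].round(4))
    print("shift",d.round(1),"turn",round(float(y0-yaw),1))
E
python3 -c "
from h import *
plan([.518,.135,.455],180)"
```

```text
t 0.95 tcp [ 0.3228 -0.2996  0.4543] yaw 81.94 q6 -49.4 q1 -57.5 gap 1.001 F [ 0.1 -0.5 -0.5] M [ 0.034 -0.02  -0.012] zax [-2.0e-04  1.9e-03 -1.0e+00]
shift [4.577e+02 1.323e+02 1.000e-01] turn -98.1
```

Request:
servo_tool --rows '[[[46, 13, 0], -8, 1], [[92, 26, 0], -16, 1], [[138, 40, 0], -24, 1], [[184, 53, 0], -32, 1], [[230, 66, 0], -40, 1], [[276, 80, 0], -48, 1], [[322, 93, 0], -56, 1], [[366, 106, 0], -64, 1]]'

```text
t: 1.75
tcp_pos: [0.4794, 0.0501, 0.4549]
tool_rot: [0.29, 0.957, 0.001, -0.0]
force: [1.0, -0.8, 0.6]
finger_gap: 1.004
```

```bash
python3 -c "
from h import *
plan([.518,.135,.255],180)"
```

```text
t 1.75 tcp [0.4794 0.0501 0.4549] yaw 146.3 q6 -63.7 q1 -7.4 gap 1.004 F [ 1.  -0.8  0.6] M [-0.017 -0.029 -0.033] zax [-3.0e-04  1.8e-03 -1.0e+00]
shift [ 14.7  91.8 200.1] turn -33.7
```

Request:
servo_tool --rows '[[[7, 46, 0], -8, 1], [[14, 92, 0], -16, 1], [[15, 92, 40], -24, 1], [[15, 92, 85], -34, 1], [[15, 92, 130], -34, 1], [[15, 92, 175], -34, 1], [[15, 92, 200], -34, 1], [[15, 92, 200], -34, 1]]'

```text
t: 2.55
tcp_pos: [0.5164, 0.1352, 0.2515]
tool_rot: [-0.003, 1.0, 0.001, -0.005]
force: [-0.6, 0.2, 0.9]
finger_gap: 0.999
```

```bash
python3 -c "
from h import *
plan([.518,.135,.255],180)
s=snapshot('wrist'); cv2.imwrite('pics/w1.png',s['image']); np.save('w1.npy',cloud(s))
z=s['z_map'];print(z[z>0].min(),(z==0).mean())"
```

```text
t 2.55 tcp [0.5164 0.1352 0.2515] yaw -179.71 q6 -87.8 q1 2.6 gap 0.999 F [-0.6  0.2  0.9] M [ 0.006  0.001 -0.027] zax [-0.0092  0.0014 -1.    ]
shift [-1.6 -0.2 -3.6] turn -359.7
0.055350184 0.00399234693877551
```

View pics/w1.png

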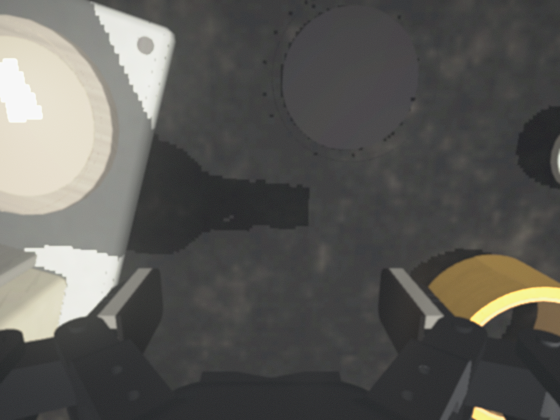

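The pad lies just off the left edge. The lid is centred near (20,115), a black look-alike disc is at (350,80), and a brown ring is at (500,290). I'll shift toward the gauge.

Request:
servo_tool --rows '[[[0, -28, 0], 0, 1], [[0, -28, 0], 0, 1], [[0, -28, 0], 0, 1]]'

```text
t: 2.9
tcp_pos: [0.5183, 0.107, 0.2553]
tool_rot: [-0.002, 1.0, 0.001, -0.001]
force: [-0.2, -0.2, 0.3]
finger_gap: 0.997
```

```bash
python3 -c "
from h import *
plan([.518,.135,.255],180)
s=snapshot('wrist'); cv2.imwrite('pics/w2.png',cv2.resize(s['image'][0:260,0:260],(780,780)[:2] and (600,600),interpolation=cv2.INTER_CUBIC)); W=cloud(s);np.save('w2.npy',W)
for c in range(0,200,8): print(c,[tuple((W[r,c]*1e3).round().astype(int).tolist()) for r in (80,100,120,140)])
print(np.nanmedian(W[60:180,60:110,2]))
"
```

```text
t 2.9 tcp [0.5183 0.107  0.2553] yaw -179.79 q6 -90.8 q1 -0.5 gap 0.997 F [-0.2 -0.2  0.3] M [ 0.014 -0.023 -0.032] zax [-0.0011  0.0018 -1.    ]
shift [ 0.2 28.   0.3] turn -359.8
0 [(440, 4, 77), (447, 7, 84), (454, 10, 89), (462, 0, 78)]
8 [(440, 8, 78), (447, 6, 78), (455, 9, 84), (462, 4, 78)]
16 [(440, 10, 77), (447, 9, 78), (455, 10, 81), (462, 7, 79)]
24 [(436, -16, 31), (447, 12, 78), (455, 11, 77), (462, 9, 78)]
32 [(436, -12, 31), (447, 16, 78), (455, 14, 77), (462, 13, 78)]
40 [(436, -8, 32), (447, 17, 75), (455, 17, 77), (462, 13, 74)]
48 [(436, -4, 31), (445, -6, 32), (455, 17, 73), (465, -9, 32)]
56 [(436, 0, 32), (445, -2, 31), (455, -3, 32), (465, -4, 32)]
64 [(436, 4, 32), (445, 2, 31), (455, 0, 31), (465, 0, 32)]
72 [(436, 7, 31), (445, 7, 33), (455, 5, 32), (465, 3, 31)]
80 [(436, 12, 32), (445, 11, 32), (455, 9, 31), (465, 7, 31)]
88 [(436, 15, 31), (445, 14, 31), (455, 13, 31), (465, 12, 31)]
96 [(436, 20, 31), (445, 19, 32), (455, 18, 32), (465, 16, 32)]
104 [(436, 24, 32), (445, 23, 32), (455, 22, 32), (465, 20, 32)]
112 [(436, 28, 31), (445, 27, 32), (455, 26, 32), (465, 25, 33)]
120 [(435, 32, 31), (445, 31, 32), (455, 29, 31), (465, 29, 31)]
128 [(436, 36, 31), (445, 35, 32), (455, 34, 33), (465, 33, 32)]
136 [(435, 39, 30), (445, 39, 32), (455, 38, 32), (465, 37, 31)]
144 [(435, 43, 29), (445, 43, 31), (455, 42, 32), (465, 41, 31)]
152 [(435, 47, 28), (445, 46, 29), (455, 46, 29), (465, 45, 29)]
160 [(435, 51, 28), (445, 50, 28), (455, 50, 29), (465, 49, 30)]
168 [(434, 51, 14), (445, 54, 26), (455, 54, 29), (465, 52, 26)]
176 [(434, 55, 12), (444, 55, 13), (455, 54, 14), (466, 53, 14)]
184 [(434, 60, 14), (-9223372036854775808, -9223372036854775808, -9223372036854775808), (455, 58, 12), (466, 58, 14)]
192 [(434, 64, 14), (444, 64, 14), (455, 63, 13), (466, 62, 11)]
0.03145550460034682<string>:5: RuntimeWarning: invalid value encountered in cast
```

View pics/w2.png

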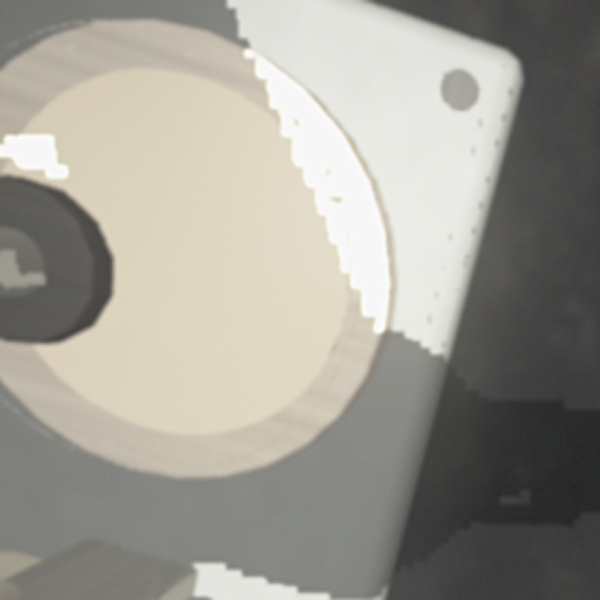

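```bash
cat > pad.py <<'E'
from h import *
from scipy.optimize import least_squares
def measure(s,save=None):
    W=cloud(s); img=s["image"]; f=210/np.tan(np.radians(s["vertical_fov"])/2); Ti=np.linalg.inv(s["cam_to_world"])
    z=W[...,2]; xy=W[...,:2]
    near=np.hypot(W[...,0]-.452,W[...,1]-.004)<.06
    h,e=np.histogram(z[near],bins=np.arange(.01,.1,.001)); print("zhist mm",[(int(round(a*1e3)),int(k)) for a,k in zip(e,h) if k>15])
    pm=(z>.045)&(z<.11)&near
    n,l,st,c=cv2.connectedComponentsWithStats(pm.astype(np.uint8)); k=1+np.argmax(st[1:,4]); pm=l==k
    print("pad blob",st[k].tolist())
    r,cc=np.where(pm); rows=np.unique(r); E=np.array([[cc[r==q].max()+.5,q] for q in rows if cc[r==q].max()<400])
    return W,pm,E,f,Ti
def circ(cx,cy,zz,f,Ti,s,rad=.014,n=720):
    a=np.linspace(0,2*np.pi,n); P=np.c_[cx+rad*np.cos(a),cy+rad*np.sin(a),np.full(n,zz),np.ones(n)]@Ti.T
    return np.c_[s["cx"]+f*P[:,0]/P[:,2],s["cy"]+f*P[:,1]/P[:,2]]
E
python3 - <<'E'
from pad import *
s=snapshot("wrist"); W,pm,E,f,Ti=measure(s)
top=pm&(abs(W[...,2]-.0775)<.0012)
print("top z",np.median(W[top][:,2]),W[top][:,:2].min(0),W[top][:,:2].max(0))
def res(p): # silhouettes: hull of top and bottom circles
    h=cv2.convexHull(np.vstack([circ(p[0],p[1],p[3],f,Ti,s),circ(p[0],p[1],p[2],f,Ti,s)]).astype(np.float32))
    return [cv2.pointPolygonTest(h,(float(a),float(b)),True) for a,b in E]
for zt in (.0765,.0775,.0785):
    o=least_squares(lambda p:res([*p,zt]),[.452,.003,.07],x_scale=[.01,.01,.01],diff_step=1e-3,loss="soft_l1")
    print(zt,o.x.round(4),"rms",np.sqrt(np.mean(np.square(res([*o.x,zt])))))
g=(W[...,0]>.39)&(W[...,0]<.50)&(W[...,1]>.02)&(W[...,1]<.06)
d=np.hypot(W[...,0]-.4525,W[...,1]-.002)*1e3
for a in range(34,60,2):
    m=g&(d>=a)&(d<a+2); print(a,m.sum(),(np.nanpercentile(W[m][:,2],[10,50,90])*1e3).round(1))
g=cv2.createCLAHE(4,(6,6)).apply(cv2.cvtColor(s["image"],cv2.COLOR_BGR2GRAY))[0:215,0:215]
zz=np.nan_to_num((W[0:215,0:215,2]-.01)/.07).clip(0,1)*255
cv2.imwrite("pics/w3.png",cv2.resize(np.hstack([g,zz.astype(np.uint8)]),(800,400),interpolation=cv2.INTER_CUBIC))
E
```

```text
zhist mm [(11, 198), (12, 1947), (13, 3688), (14, 1208), (15, 51), (21, 59), (22, 68), (23, 66), (24, 69), (25, 72), (26, 64), (27, 311), (28, 2375), (29, 4602), (30, 4969), (31, 8923), (32, 3143), (33, 197), (43, 69), (44, 131), (45, 21), (72, 52), (73, 91), (74, 98), (75, 104), (76, 177), (77, 699), (78, 1028), (79, 290), (80, 51), (81, 55), (82, 51), (83, 47), (84, 50), (85, 42), (86, 33), (87, 26), (92, 16), (93, 31), (94, 46), (95, 27), (96, 23)]
pad blob [0, 76, 49, 73, 2913]
top z 0.07797292084889249 [ 4.38150534e-01 -1.71906161e-04] [0.46531798 0.01844503]
0.0765 [0.4519 0.0016 0.0686] rms 0.3772531445769725
0.0775 [0.4519 0.0016 0.0686] rms 0.37727389180438897
0.0785 [0.4519 0.0016 0.0686] rms 0.3772632134512653
34 572 [30.5 31.4 32.3]
36 626 [30.6 31.4 32.2]
38 658 [30.6 31.4 32.3]
40 729 [29.7 31.3 32.2]
42 897 [28.7 30.2 32. ]
44 715 [28.5 29.4 30.4]
46 848 [28.5 29.4 30.5]
48 1063 [28.5 29.4 43.3]
50 1800 [13.  25.3 29.6]
52 951 [12.6 13.5 23.8]
54 849 [12.5 13.4 14.2]
56 866 [12.4 13.4 14.3]
58 752 [12.4 13.3 14.2]
```

View pics/w3.png

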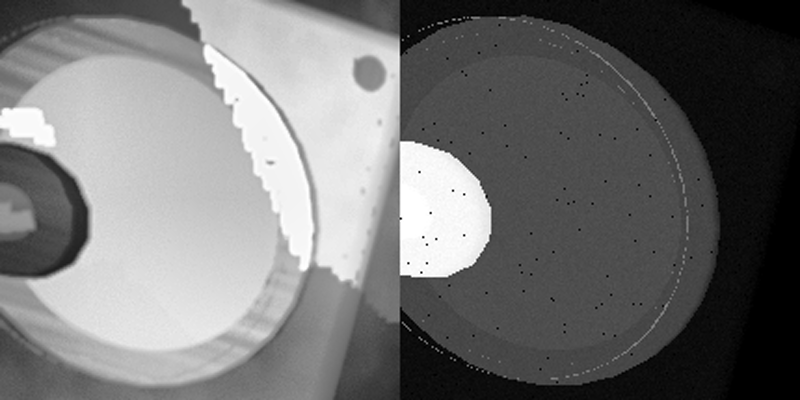

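The left half shows the pad at (40,210) with its dark side wall. The depth half shows a thin ring at z≈44 mm, which is the rim of the clear dish. Table top at 29.4 mm plus 15 mm gives a lid at 44.4 mm, so they agree.

```bash
python3 - <<'E'
from pad import *
s=snapshot("wrist"); W,pm,E,f,Ti=measure(s)
for r in (100,112,118,126): print(r,(W[r,28:52]*1e3).round(1)[:,1:].tolist())
side=pm&(W[...,2]<.0765); P=W[side]
o=least_squares(lambda c:np.hypot(P[:,0]-c[0],P[:,1]-c[1])-.014,[.452,.002],loss="soft_l1",f_scale=.0005); print("axis",o.x.round(4),len(P),np.percentile(P[:,2],[1,3,50]))
# boundary columns -> bottom rim on cylinder around axis
C=np.array(s["cam_to_world"]); zb=[]
for u,v in E:
    d=C[:3,:3]@np.array([(u-s["cx"])/f,(v-s["cy"])/f,1]); p=C[:3,3]
    a=d[:2]@d[:2]; q=p[:2]-o.x; b=q@d[:2]; D=b*b-a*(q@q-.014**2)
    if D>0 and abs(v-118)<18: zb.append((p+d*(-b-D**.5)/a)[2])
print("bottom z",np.round(zb,4),np.median(zb))
ring=W[(W[...,2]>.040)&(W[...,2]<.048)]; 
o2=least_squares(lambda c:np.hypot(ring[:,0]-c[0],ring[:,1]-c[1])-c[2],[.452,.002,.045],loss="soft_l1",f_scale=.0005); print("ring",np.median(ring[:,2]),len(ring),o2.x)
E
```

```text
zhist mm [(11, 156), (12, 1970), (13, 3683), (14, 1231), (15, 59), (20, 22), (21, 50), (22, 76), (23, 61), (24, 67), (25, 72), (26, 80), (27, 296), (28, 2301), (29, 4640), (30, 5039), (31, 8822), (32, 3201), (33, 173), (43, 95), (44, 115), (45, 20), (72, 53), (73, 85), (74, 97), (75, 106), (76, 185), (77, 703), (78, 997), (79, 285), (80, 59), (81, 52), (82, 53), (83, 46), (84, 45), (85, 36), (86, 31), (87, 20), (92, 17), (93, 33), (94, 38), (95, 28)]
pad blob [0, 76, 48, 74, 2868]
100 [[14.9, 78.6], [15.2, 78.4], [15.9, 78.9], [16.9, 79.9], [16.2, 78.3], [16.0, 77.3], [16.9, 78.0], [17.3, 78.2], [16.8, 76.7], [17.4, 77.0], [17.1, 75.9], [16.9, 75.0], [16.8, 74.1], [16.2, 72.5], [16.2, 71.8], [-7.6, 31.5], [-7.3, 31.1], [-6.3, 32.0], [-5.9, 31.7], [-5.5, 31.6], [-4.4, 32.6], [-4.6, 31.4], [-4.3, 31.1], [-3.0, 32.4]]
112 [[14.6, 79.2], [14.8, 79.0], [14.9, 78.5], [15.1, 78.3], [15.6, 78.4], [16.0, 78.5], [15.7, 77.4], [16.8, 78.5], [17.3, 78.7], [17.5, 78.4], [17.6, 77.9], [17.3, 76.8], [17.4, 76.3], [19.0, 78.3], [17.9, 75.8], [17.6, 74.7], [17.6, 74.1], [18.2, 74.3], [18.2, 73.7], [1
[... 453 characters left out ...]
], [14.7, 79.0], [14.6, 78.2], [14.0, 76.7], [15.2, 78.0], [16.7, 79.7], [16.5, 78.8], [15.8, 77.1], [16.2, 77.0], [17.1, 77.8], [17.3, 77.5], [17.4, 77.0], [17.9, 77.2], [17.4, 75.8], [17.0, 74.4], [16.7, 73.3], [17.3, 73.6], [16.7, 71.9], [-6.9, 31.8], [-5.9, 32.6], [-6.4, 30.8], [-5.4, 31.7]]
axis [0.4519 0.0037] 425 [0.07179202 0.07214256 0.07473206]
bottom z [0.0726 0.0723 0.0726 0.0722 0.0725 0.0721 0.0723 0.0725 0.072  0.0722
 0.0717 0.0719 0.072  0.0721 0.0722 0.0723 0.0723 0.0724 0.0724 0.0724
 0.0724 0.0723 0.0723 0.0722 0.0721 0.072  0.0718 0.0716 0.0721 0.0719
 0.0724 0.0728 0.0725 0.0728 0.0725] 0.07226685173907185
ring 0.04498013703201145 2973 [0.48537576 0.12630359 0.13966016]
```

Request:
servo_tool --rows '[[[0, 0, -50], 0, 1], [[0, 0, -100], 0, 1], [[0, 0, -150], 0, 1], [[-10, -40, -165], 0, 1], [[-23, -88, -165], 0, 1], [[-35, -130, -165], 0, 1], [[-35, -135, -165], 0, 1], [[-35, -135, -165], 0, 1]]'

```text
t: 3.85
tcp_pos: [0.5539, -0.0281, 0.4195]
tool_rot: [-0.002, 1.0, 0.001, -0.001]
force: [0.4, 0.6, -0.5]
finger_gap: 0.998
```

```bash
cat > knob.py <<'E'
from h import *
s=snapshot("wrist"); W=cloud(s); cv2.imwrite("pics/k1.png",s["image"])
for lo,hi,r in((.186,.194,.027),(.214,.224,.012)):
    m=(W[...,2]>lo)&(W[...,2]<hi)&(np.hypot(W[...,0]-.5535,W[...,1]+.028)<.04)
    n,l,st,c=cv2.connectedComponentsWithStats(m.astype(np.uint8)); k=1+np.argmax(st[1:,4])
    P=W[l==k]; print(len(P),"z",np.median(P[:,2]).round(4),"circle",np.round(cv2.minEnclosingCircle(P[:,:2].astype(np.float32)*1e3)[0],1),np.round(cv2.minEnclosingCircle(P[:,:2].astype(np.float32)*1e3)[1],1),P[:,:2].min(0).round(4),P[:,:2].max(0).round(4))
plan([.5535,-.028,.336],180)
E
python3 knob.py
```

```text
4303 z 0.1892 circle [551.9 -28. ] 28.1 [ 0.5239 -0.0558] [ 5.796e-01 -2.000e-04]
1870 z 0.2181 circle [551.9 -27.8] 13.2 [ 0.5389 -0.0406] [ 0.565  -0.0151]
t 3.9 tcp [ 0.5535 -0.027   0.4193] yaw -179.72 q6 -104.7 q1 -14.4 gap 1.002 F [-0.5 -0.2  0.2] M [-0.044 -0.045 -0.058] zax [-0.0032  0.0027 -1.    ]
shift [-0.2 -1.3 83.3] turn -359.7
```

Request:
servo_tool --rows '[[[1, -1, 40], 0, 1], [[1, -1, 80], 0, 1], [[1, -1, 87], 0, 1], [[1, -1, 87], 0, 1], [[1, -1, 87], 0, 0.2], [[1, -1, 87], 0, 0.1], [[1, -1, 87], 0, 0.1], [[1, -1, 87], 0, 0.1]]' --force 60

```text
t: 4.7
tcp_pos: [0.5529, -0.028, 0.3347]
tool_rot: [-0.003, 1.0, 0.0, 0.0]
force: [-1.1, -0.3, 5.8]
finger_gap: 0.61
```

```bash
python3 -c "
from h import *
plan([.5525,-.028,.332],180)"
```

```text
t 4.7 tcp [ 0.5529 -0.028   0.3347] yaw -179.67 q6 -104.8 q1 -14.5 gap 0.61 F [-1.1 -0.3  5.8] M [-0.318  0.161  0.097] zax [ 1.e-03  7.e-04 -1.e+00]
shift [0.4 0.  2.7] turn -359.7
```

Request:
servo_tool --rows '[[[0, 0, 0], 2, -0.2], [[0, 0, 0], 9, -0.2], [[0, 0, 0], 17, -0.2], [[0, 0, 0], 25, -0.2], [[0, 0, 0], 33, -0.2], [[0, 0, 0], 41, -0.2], [[0, 0, 0], 49, -0.2], [[0, 0, 0], 55, -0.2]]'

```text
t: 5.5
tcp_pos: [0.5525, -0.0288, 0.3348]
tool_rot: [0.46, 0.888, -0.001, 0.0]
force: [-0.7, -3.2, -4.3]
finger_gap: 0.609
```

```bash
python3 -c "
from h import *
plan([.5525,-.028,.3347],62)
s=snapshot('top'); W=cloud(s)[225:262,285:320].reshape(-1,3); W=W[(W[:,2]>.05)]; h,e=np.histogram(W[:,2],bins=np.arange(.05,.2,.003)); print([(round(a*1e3),int(k)) for a,k in zip(e,h) if k])"
```

```text
t 5.5 tcp [ 0.5525 -0.0288  0.3348] yaw 125.21 q6 -49.6 q1 -14.5 gap 0.609 F [-0.7 -3.2 -4.3] M [-0.664  0.37   0.447] zax [-4.0e-04 -2.1e-03 -1.0e+00]
shift [0.6 0.4 0.1] turn 63.2
[(95, 1), (101, 1), (104, 6), (107, 9), (110, 4), (113, 13), (116, 1), (119, 5), (122, 8), (125, 12), (128, 8), (131, 1), (134, 1)]
```

Request:
servo_tool --rows '[[[0, 0, 0], 7, -0.2], [[0, 0, 0], 15, -0.2], [[0, 0, 0], 23, -0.2], [[0, 0, 0], 31, -0.2], [[0, 0, 0], 39, -0.2], [[0, 0, 0], 47, -0.2], [[0, 0, 0], 54, -0.2], [[0, 0, 0], 57, -0.2]]'

```text
t: 6.35
tcp_pos: [0.5516, -0.0289, 0.3348]
tool_rot: [0.829, 0.559, -0.002, 0.0]
force: [-2.1, -2.1, -3.6]
finger_gap: 0.61
```

Request:
servo_tool --rows '[[[0, 0, 0], 0, -0.2], [[0, 0, 0], 0, 1], [[0, 0, 0], 0, 1], [[0, 0, 0], 0, 1]]'

```text
t: 6.75
tcp_pos: [0.552, -0.0288, 0.3356]
tool_rot: [0.829, 0.56, -0.001, 0.001]
force: [-0.0, 0.6, -0.2]
finger_gap: 1.003
```

```bash
python3 -c "
from h import *
plan([.5525,-.028,.42],180)"
```

```text
t 6.75 tcp [ 0.552  -0.0288  0.3356] yaw 68.07 q6 7.5 q1 -14.5 gap 1.003 F [-0.   0.6 -0.2] M [ 0.018 -0.01  -0.009] zax [-0.0014 -0.0025 -1.    ]
shift [  0.7   0.1 -84.4] turn -111.9
```

Request:
servo_tool --rows '[[[0, 0, -45], 0, 1], [[0, 0, -80], -6, 1], [[27, -18, -80], -14, 1], [[60, -40, -80], -22, 1], [[95, -64, -80], -30, 1], [[128, -87, -80], -38, 1], [[133, -90, -80], -46, 1], [[133, -90, -80], -54, 1]]'

```text
t: 7.55
tcp_pos: [0.5176, 0.1304, 0.4159]
tool_rot: [0.48, 0.877, -0.001, 0.0]
force: [0.0, -0.4, 0.7]
finger_gap: 1.001
```

```bash
python3 -c "
from h import *
plan([.518,.128,.245],180)"
```

```text
t 7.55 tcp [0.5176 0.1304 0.4159] yaw 122.63 q6 -30.4 q1 2.2 gap 1.001 F [ 0.  -0.4  0.7] M [-0.066 -0.056 -0.032] zax [-4.0e-04 -1.9e-03 -1.0e+00]
shift [ -2.   -0.7 170.9] turn -57.4
```

Request:
servo_tool --rows '[[[-2, -1, 0], -8, 1], [[-2, -1, 0], -16, 1], [[-2, -1, 30], -24, 1], [[-2, -1, 70], -32, 1], [[-2, -1, 110], -40, 1], [[-2, -1, 150], -48, 1], [[-2, -1, 171], -57, 1], [[-2, -1, 171], -57, 1]]'

```text
t: 8.35
tcp_pos: [0.5169, 0.1278, 0.2425]
tool_rot: [0.003, 1.0, -0.001, -0.003]
force: [-0.8, 0.3, -0.8]
finger_gap: 1.002
```

```bash
cat > gap.py <<'E'
from pad import *
import sys
def run():
    s=snapshot("wrist"); W=cloud(s); z=W[...,2]; f=210/np.tan(np.radians(s["vertical_fov"])/2); C=np.array(s["cam_to_world"])
    ax=np.array([.4519,.0037]); d=np.hypot(W[...,0]-ax[0],W[...,1]-ax[1])
    tab=np.nanmedian(z[(z>.025)&(z<.0395)&(W[...,1]>.01)&(d>.0445)&(d<.0485)])
    ag=np.nanmedian(z[(z>.025)&(z<.0435)&(W[...,1]>.01)&(d>.03)&(d<.040)])
    pm=(z>.0455)&(z<.085)&(d<.017)
    n,l,st,c=cv2.connectedComponentsWithStats(pm.astype(np.uint8)); k=1+np.argmax(st[1:,4]); pm=l==k
    zt=np.median(z[pm&(d<.0135)&(d>.008)])
    r,cc=np.where(pm); out=[]
    P=W[pm&(z<zt-.0015)]
    o=least_squares(lambda c:np.hypot(P[:,0]-c[0],P[:,1]-c[1])-.014,ax,loss="soft_l1",f_scale=.0005) if len(P)>20 else None
    a2=o.x if o is not None else ax
    for A in (ax,a2):
        zb=[]
        for v in np.unique(r):
            u=cc[r==v].max()+.5
            dd=C[:3,:3]@np.array([(u-s["cx"])/f,(v-s["cy"])/f,1]); p=C[:3,3]
            a=dd[:2]@dd[:2]; q=p[:2]-A; b=q@dd[:2]; D=b*b-a*(q@q-.011**2); D2=b*b-a*(q@q-.014**2)
            if D>0: zb.append((p+dd*(-b-D2**.5)/a)[2])
        out.append(np.median(zb))
    print("table",tab.round(4),"lid",(tab+.015).round(4),"agar",ag.round(4),"padtop",zt.round(4),"padbot by top-6mm",(zt-.0059).round(4),"silh",np.round(out,4),"axis",a2.round(4),"blob",st[k].tolist(),"gaps mm",((zt-.0059-tab-.015)*1e3).round(2),((np.array(out)-tab-.015)*1e3).round(2))
    return s,W
if __name__=="__main__":
    run(); s,W=run()
    cv2.imwrite(sys.argv[1],cv2.resize(s["image"][40:220,0:220],None,fx=3,fy=3,interpolation=cv2.INTER_CUBIC))
    plan([.5525,-.028,.42],180)
E
python3 gap.py pics/g1.png
```

```text
table 0.0294 lid 0.0444 agar 0.0314 padtop 0.0545 padbot by top-6mm 0.0486 silh [0.0487 0.0488] axis [0.4518 0.0037] blob [0, 95, 19, 58, 806] gaps mm 4.25 [4.36 4.38]
table 0.0294 lid 0.0444 agar 0.0314 padtop 0.0545 padbot by top-6mm 0.0486 silh [0.0488 0.0489] axis [0.4518 0.0038] blob [0, 91, 20, 60, 868] gaps mm 4.23 [4.43 4.55]
t 8.45 tcp [0.5183 0.1279 0.2454] yaw 179.48 q6 -87.5 q1 1.9 gap 1.0 F [ 0.3 -0.8  0.6] M [0.04  0.014 0.016] zax [ 4.0e-04 -1.9e-03 -1.0e+00]
shift [ -35.7 -155.9 -174.3] turn -0.5
```

View pics/g1.png

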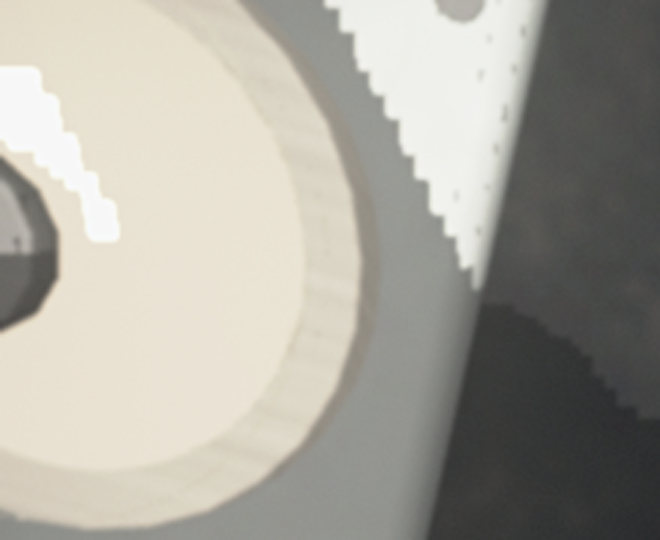

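Gap is now 4.3 mm, with both estimates and the turned angle agreeing; the picture shows the pad at (20,245), above the lid. I'll re-grip and turn about 6° more.

Request:
servo_tool --rows '[[[0, 0, -50], 0, 1], [[0, 0, -100], 0, 1], [[0, 0, -150], 0, 1], [[-5, -25, -170], 0, 1], [[-16, -70, -174], 0, 1], [[-27, -117, -174], 0, 1], [[-36, -156, -174], 0, 1], [[-36, -156, -174], 0, 1]]'

```text
t: 9.25
tcp_pos: [0.5541, -0.0325, 0.4228]
tool_rot: [0.008, 1.0, -0.003, 0.004]
force: [-0.3, -0.4, 0.2]
finger_gap: 0.997
```

```bash
python3 -c "
from h import *
plan([.5525,-.0285,.333],180)"
```

```text
t 9.25 tcp [ 0.5541 -0.0325  0.4228] yaw 179.04 q6 -103.8 q1 -14.9 gap 0.997 F [-0.3 -0.4  0.2] M [ 0.062 -0.013  0.022] zax [ 0.0077 -0.0054 -1.    ]
shift [ 2.3  4.4 89.7] turn -1.0
```

Request:
servo_tool --rows '[[[0, 0, 0], 0, 1], [[0, 0, 0], 0, 1]]'

```text
t: 9.45
tcp_pos: [0.5539, -0.0322, 0.4245]
tool_rot: [0.009, 1.0, -0.003, 0.005]
force: [0.1, 0.8, 0.1]
finger_gap: 1.0
```

```bash
python3 -c "
from h import *
plan([.5525,-.0285,.333],180)"
```

```text
t 9.45 tcp [ 0.5539 -0.0322  0.4245] yaw 178.98 q6 -103.7 q1 -14.8 gap 1.0 F [0.1 0.8 0.1] M [-0.018  0.01   0.028] zax [ 0.0108 -0.0061 -0.9999]
shift [ 2.5  4.2 91.5] turn -1.0
```

Request:
servo_tool --rows '[[[4, 5, 40], -1, 1], [[4, 5, 80], -1, 1], [[4, 5, 90], -1, 1], [[4, 5, 90], -1, 1], [[4, 5, 90], -1, 0.1], [[4, 5, 90], -1, -0.2], [[4, 5, 90], -1, -0.2], [[4, 5, 90], -1, -0.2]]' --force 60

```text
t: 10.25
tcp_pos: [0.5517, -0.0271, 0.3368]
tool_rot: [0.001, 1.0, -0.003, 0.008]
force: [-1.0, 2.5, 5.1]
finger_gap: 0.613
```

```bash
python3 -c "
from h import *
plan([.5525,-.0285,.333],180)"
```

```text
t 10.25 tcp [ 0.5517 -0.0271  0.3368] yaw 179.94 q6 -104.3 q1 -14.4 gap 0.613 F [-1.   2.5  5.1] M [0.734 0.025 0.011] zax [ 0.0152 -0.0051 -0.9999]
shift [-0.8 -1.3  3.8] turn -0.1
```

Request:
servo_tool --rows '[[[0, 0, 0], 3, -0.2], [[0, 0, 0], 6.3, -0.2], [[0, 0, 0], 6.3, -0.2], [[0, 0, 0], 6.3, -0.2], [[0, 0, 0], 6.3, -0.2]]'

```text
t: 10.75
tcp_pos: [0.5517, -0.0274, 0.337]
tool_rot: [0.056, 0.998, -0.002, 0.008]
force: [0.7, -1.8, -4.6]
finger_gap: 0.608
```

```bash
python3 -c "
from h import *
plan([.5525,-.0285,.333],180)"
```

```text
t 10.75 tcp [ 0.5517 -0.0274  0.337 ] yaw 173.59 q6 -98.0 q1 -14.4 gap 0.608 F [ 0.7 -1.8 -4.6] M [-0.056  0.03  -0.417] zax [ 0.0153 -0.0049 -0.9999]
shift [-0.9 -1.   4. ] turn -6.4
```

Request:
servo_tool --rows '[[[0, 0, 0], 6, 1], [[0, 0, 0], 0, 1], [[0, 0, 0], 0, 1], [[0, 0, -40], 0, 1], [[0, 0, -80], 0, 1], [[15, 45, -80], -3, 1], [[25, 90, -80], -6, 1], [[33, 135, -80], -6, 1]]'

```text
t: 11.55
tcp_pos: [0.5323, 0.112, 0.4175]
tool_rot: [0.005, 1.0, -0.002, 0.009]
force: [0.7, 0.5, -0.3]
finger_gap: 1.0
```

```bash
python3 -c "
from h import *
plan([.518,.128,.245],180)"
```

```text
t 11.55 tcp [0.5323 0.112  0.4175] yaw 179.48 q6 -89.2 q1 0.2 gap 1.0 F [ 0.7  0.5 -0.3] M [-0.006 -0.044  0.047] zax [ 0.0179 -0.0048 -0.9998]
shift [ 17.5  16.6 172.1] turn -0.5
```

I wrote a stray 6° turn into the release row, so the knob may have turned a bit further than intended. This check is needed.

Request:
servo_tool --rows '[[[17, 17, 40], 0, 1], [[17, 17, 85], 0, 1], [[17, 17, 130], 0, 1], [[17, 17, 172], 0, 1], [[17, 17, 172], 0, 1], [[17, 17, 172], 0, 1]]'

```text
t: 12.15
tcp_pos: [0.5189, 0.1284, 0.2455]
tool_rot: [0.005, 1.0, -0.002, 0.009]
force: [0.3, 1.1, 0.2]
finger_gap: 1.004
```

```bash
python3 gap.py pics/g2.png
```

```text
table 0.0294 lid 0.0444 agar 0.0314 padtop 0.0532 padbot by top-6mm 0.0473 silh [0.0472 0.0473] axis [0.4518 0.0037] blob [0, 79, 21, 60, 890] gaps mm 2.91 [2.86 2.93]
table 0.0294 lid 0.0444 agar 0.0314 padtop 0.0532 padbot by top-6mm 0.0473 silh [0.0472 0.0473] axis [0.4518 0.0038] blob [0, 76, 22, 60, 963] gaps mm 2.89 [2.8  2.89]
t 12.25 tcp [0.5196 0.1284 0.2476] yaw 179.46 q6 -87.1 q1 2.0 gap 0.998 F [0.4 0.  0.4] M [-0.024  0.001  0.01 ] zax [ 0.0229 -0.0046 -0.9997]
shift [ -38.3 -156.9 -170.8] turn -0.5
```

Request:
servo_tool --rows '[[[0, 0, -50], 0, 1], [[0, 0, -100], 0, 1], [[-5, -30, -150], 0, 1], [[-16, -72, -191], 0, 1], [[-28, -116, -221], 0, 1], [[-38, -157, -231], 0, 1], [[-38, -157, -231], 0, 1], [[-38, -157, -231], 0, 1]]'

```text
t: 13.05
tcp_pos: [0.5508, -0.0297, 0.484]
tool_rot: [0.007, 1.0, -0.003, 0.015]
force: [-0.5, -0.3, -0.4]
finger_gap: 0.999
```

Request:
servo_tool --rows '[[[0, 0, 45], 0, 1], [[0, 0, 85], 0, 1]]'

```text
t: 13.25
tcp_pos: [0.5525, -0.0289, 0.3998]
tool_rot: [0.007, 1.0, -0.003, 0.017]
force: [0.1, -1.0, -0.5]
finger_gap: 0.998
```

```bash
python3 -c "
from h import *
plan([.5525,-.0285,.368],180)"
```

```text
t 13.25 tcp [ 0.5525 -0.0289  0.3998] yaw 179.26 q6 -103.9 q1 -14.6 gap 0.998 F [ 0.1 -1.  -0.5] M [ 0.026  0.036 -0.039] zax [ 0.0342 -0.0066 -0.9994]
shift [ 1.1  0.6 31.7] turn -0.7
```

Request:
servo_tool --rows '[[[0, 0, -50], 0, 1]]'

```text
t: 13.35
tcp_pos: [0.5475, -0.0267, 0.4283]
tool_rot: [0.006, 1.0, 0.003, -0.006]
force: [-1.4, 0.7, -1.1]
finger_gap: 1.0
```

```bash
python3 -c "
from h import *
plan([.5525,-.0285,.368],180);s=sense();print(s['qd'].round(3),s['q'].round(4))"
```

```text
t 13.35 tcp [ 0.5475 -0.0267  0.4283] yaw 179.26 q6 -103.8 q1 -14.5 gap 1.0 F [-1.4  0.7 -1.1] M [0.021 0.035 0.054] zax [-0.0115  0.0061 -0.9999]
shift [-5.8 -2.1 60.2] turn -0.7
[ 0.028 -0.852 -0.71   0.009  1.247  0.013] [-0.2533  0.3978  1.5956  0.0033  1.1608 -1.8125]
```

Request:
servo_tool --rows '[[[0, 0, 0], 0, 1]]'

```text
t: 13.45
tcp_pos: [0.5493, -0.0253, 0.4305]
tool_rot: [0.006, 1.0, 0.003, -0.003]
force: [0.7, -0.5, 1.4]
finger_gap: 0.999
```

```bash
python3 -c "
from h import *
plan([.5525,-.0285,.368],180);s=sense();print(s['qd'].round(3),s['q'].round(4))"
```

```text
t 13.45 tcp [ 0.5493 -0.0253  0.4305] yaw 179.35 q6 -103.8 q1 -14.3 gap 0.999 F [ 0.7 -0.5  1.4] M [ 0.005 -0.019  0.022] zax [-0.0059  0.0058 -1.    ]
shift [-3.6 -3.5 62.4] turn -0.7
[ 0.016  0.247  0.253  0.006 -0.045  0.01 ] [-0.2503  0.3967  1.5903  0.0045  1.1617 -1.8115]
```

Request:
servo_tool --rows '[[[-4, -4, 20], -1, 1], [[-4, -4, 40], -1, 1], [[-4, -4, 55], -1, 1], [[-4, -4, 62], -1, 0.3], [[-4, -4, 62], -1, -0.3], [[-4, -4, 62], -1, -0.8], [[-4, -4, 62], -1, -0.8], [[-4, -4, 62], -1, -0.8]]' --force 50

```text
t: 14.25
tcp_pos: [0.5531, -0.0288, 0.3698]
tool_rot: [-0.003, 1.0, 0.003, -0.002]
force: [-0.3, 1.5, 4.0]
finger_gap: 0.259
```

Request:
servo_tool --rows '[[[0, 0, 0], 0, -0.8], [[0, 0, 0], 0, -0.8]]'

```text
t: 14.45
tcp_pos: [0.5531, -0.0288, 0.3699]
tool_rot: [-0.003, 1.0, 0.003, -0.002]
force: [0.4, 0.3, -0.4]
finger_gap: 0.259
```

```bash
python3 -c "
from h import *
plan([.5525,-.0285,.368],180)"
```

```text
t 14.45 tcp [ 0.5531 -0.0288  0.3699] yaw -179.66 q6 -105.1 q1 -14.6 gap 0.259 F [ 0.4  0.3 -0.4] M [ 0.084 -0.017  0.013] zax [-0.0035  0.0057 -1.    ]
shift [0.6 0.3 1.9] turn -359.7
```

Request:
servo_tool --rows '[[[0, 0, 0], 5, -0.8], [[0, 0, 0], 10, -0.8], [[0, 0, 0], 15, -0.8], [[0, 0, 0], 20, -0.8], [[0, 0, 0], 23, -0.8], [[0, 0, 0], 26, -0.8], [[0, 0, 0], 29, -0.8], [[0, 0, 0], 32, -0.8]]'

```text
t: 15.25
tcp_pos: [0.553, -0.0292, 0.3699]
tool_rot: [0.273, 0.962, 0.002, -0.003]
force: [-0.2, -0.6, -0.3]
finger_gap: 0.261
```

```bash
cat > tq.py <<'E'
from h import *
import json,sys
out=[]
for i in range(int(sys.argv[1])):
    s=sense(); M=R.from_quat(s["tool_rot"]).as_matrix()
    out.append([s["t"],np.degrees(s["q"][5]),np.degrees(np.arctan2(M[1,0],M[0,0]))%360,s["ft_torque"]@M[:,2],s["tau"][5],s["force"][0],s["force"][1],s["force"][2]])
    if i+1<int(sys.argv[1]): snapshot("wrist")
print("  t q6 yaw Mz tau6 F"); print(np.round(out,3)); print("mean",np.round(np.mean(out,0),4)); open("log.txt","a").write(json.dumps(out)+"\n")
E
python3 tq.py 5
```

```text
t q6 yaw Mz tau6 F
[[ 1.52500e+01 -7.30230e+01  1.48261e+02 -2.13000e-01 -1.28000e-01
  -2.42000e-01 -6.34000e-01 -2.90000e-01]
 [ 1.53000e+01 -7.29380e+01  1.48172e+02 -8.90000e-02  2.14000e-01
   6.10000e-02 -8.68000e-01 -9.97000e-01]
 [ 1.53500e+01 -7.31180e+01  1.48348e+02  3.70000e-02  1.89000e-01
  -3.15000e-01 -1.14900e+00 -3.07000e-01]
 [ 1.54000e+01 -7.31590e+01  1.48387e+02 -2.60000e-02  4.40000e-02
   2.20000e-02 -1.50000e+00  7.20000e-01]
 [ 1.54500e+01 -7.31620e+01  1.48388e+02 -4.70000e-02  1.20000e-02
  -8.63000e-01 -1.76600e+00  5.35000e-01]]
mean [ 1.535000e+01 -7.308000e+01  1.483112e+02 -6.750000e-02  6.620000e-02
 -2.674000e-01 -1.183400e+00 -6.770000e-02]
```

Request:
servo_tool --rows '[[[0, 0, 0], 2, -0.8], [[0, 0, 0], 4, -0.8]]'

```text
t: 15.65
tcp_pos: [0.553, -0.0292, 0.3699]
tool_rot: [0.306, 0.952, 0.002, -0.003]
force: [-0.3, -0.5, -1.0]
finger_gap: 0.262
```

```bash
python3 tq.py 1|tail -1
```

```text
-3.171000e-01 -5.151000e-01 -1.000100e+00]
```

Request:
servo_tool --rows '[[[0, 0, 0], 2, -0.8], [[0, 0, 0], 4, -0.8]]'

```text
t: 15.85
tcp_pos: [0.5529, -0.0292, 0.3698]
tool_rot: [0.339, 0.941, 0.002, -0.003]
force: [-1.2, -0.6, -0.3]
finger_gap: 0.263
```

```bash
python3 tq.py 1|tail -1
```

```text
-1.184600e+00 -6.389000e-01 -3.015000e-01]
```

Request:
servo_tool --rows '[[[0, 0, 0], 1.3, -0.8], [[0, 0, 0], 2.6, -0.8], [[0, 0, 0], 4, -0.8]]'

```text
t: 16.15
tcp_pos: [0.5529, -0.0293, 0.3698]
tool_rot: [0.372, 0.928, 0.001, -0.003]
force: [-1.0, -0.9, 0.3]
finger_gap: 0.264
```

```bash
python3 tq.py 1|tail -1
```

```text
-1.000400e+00 -9.028000e-01  2.707000e-01]
```

Request:
servo_tool --rows '[[[0, 0, 0], 1.3, -0.8], [[0, 0, 0], 2.6, -0.8], [[0, 0, 0], 4, -0.8]]'

```text
t: 16.45
tcp_pos: [0.5529, -0.0293, 0.3698]
tool_rot: [0.405, 0.914, 0.001, -0.003]
force: [-0.7, -0.8, -0.9]
finger_gap: 0.264
```

```bash
python3 tq.py 1|tail -1
```

```text
-7.106000e-01 -8.017000e-01 -8.969000e-01]
```

Request:
servo_tool --rows '[[[0, 0, 0], 1, -0.8], [[0, 0, 0], 2, -0.8], [[0, 0, 0], 3, -0.8], [[0, 0, 0], 4, -0.8]]'

```text
t: 16.85
tcp_pos: [0.5528, -0.0294, 0.3698]
tool_rot: [0.437, 0.899, 0.001, -0.003]
force: [-0.6, -1.5, 0.1]
finger_gap: 0.259
```

```bash
python3 tq.py 1|tail -1
```

```text
-6.493000e-01 -1.479200e+00  1.433000e-01]
```

```bash
cat > show.py <<'E'
import json,numpy as np
np.set_printoptions(suppress=True)
for l in open("log.txt"):
    a=json.loads(l)[0]; print(np.round([a[0],179.66+.68-a[2],a[1],a[3],a[4]],3))
E
python3 show.py
```

```text
[ 15.25   32.079 -73.023  -0.213  -0.128]
[ 15.65   35.95  -69.164  -0.209  -0.022]
[ 15.85   39.943 -65.164  -0.173  -0.015]
[ 16.15   44.003 -61.103  -0.199   0.041]
[ 16.45   48.108 -56.999  -0.2     0.046]
[ 16.85   52.185 -52.919  -0.245   0.099]
```

Request:
servo_tool --rows '[[[0, 0, 0], 1.2, -0.8], [[0, 0, 0], 2.4, -0.8], [[0, 0, 0], 3.6, -0.8]]'

```text
t: 17.15
tcp_pos: [0.5528, -0.0294, 0.3699]
tool_rot: [0.466, 0.885, 0.001, -0.003]
force: [-0.8, -1.2, -0.9]
finger_gap: 0.259
```

```bash
python3 tq.py 1 >/dev/null; python3 show.py|tail -1
```

```text
[ 17.15   55.885 -49.217  -0.236   0.077]
```

Request:
servo_tool --rows '[[[0, 0, 0], 1.2, -0.8], [[0, 0, 0], 2.4, -0.8], [[0, 0, 0], 3.6, -0.8]]'

```text
t: 17.45
tcp_pos: [0.5528, -0.0294, 0.3698]
tool_rot: [0.494, 0.869, 0.001, -0.003]
force: [-0.3, -0.3, -0.3]
finger_gap: 0.262
```

```bash
python3 tq.py 1 >/dev/null; python3 show.py|tail -1
```

```text
[ 17.45   59.585 -45.518  -0.197   0.078]
```

Request:
servo_tool --rows '[[[0, 0, 0], 1.2, -0.8], [[0, 0, 0], 2.4, -0.8], [[0, 0, 0], 3.6, -0.8]]'

```text
t: 17.75
tcp_pos: [0.5528, -0.0294, 0.3698]
tool_rot: [0.522, 0.853, 0.001, -0.003]
force: [-1.2, -1.8, 0.5]
finger_gap: 0.261
```

```bash
python3 tq.py 1 >/dev/null; python3 show.py|tail -1
```

```text
[ 17.75   63.28  -41.819  -0.235   0.078]
```

Request:
servo_tool --rows '[[[0, 0, 0], 1.2, -0.8], [[0, 0, 0], 2.4, -0.8], [[0, 0, 0], 3.6, -0.8]]'

```text
t: 18.05
tcp_pos: [0.5528, -0.0294, 0.3699]
tool_rot: [0.549, 0.836, 0.0, -0.003]
force: [-1.5, -1.2, -0.9]
finger_gap: 0.26
```

```bash
python3 tq.py 1 >/dev/null; python3 show.py|tail -1
```

```text
[ 18.05   66.977 -38.118  -0.242   0.078]
```

Request:
servo_tool --rows '[[[0, 0, 0], 1.2, -0.8], [[0, 0, 0], 2.4, -0.8], [[0, 0, 0], 3.6, -0.8]]'

```text
t: 18.35
tcp_pos: [0.5527, -0.0294, 0.3698]
tool_rot: [0.576, 0.817, 0.0, -0.003]
force: [-0.2, -1.7, -0.5]
finger_gap: 0.258
```

```bash
python3 tq.py 1 >/dev/null; python3 show.py|tail -1
```

```text
[ 18.35   70.678 -34.417  -0.238   0.078]
```

Request:
servo_tool --rows '[[[0, 0, 0], 1.2, -0.8], [[0, 0, 0], 2.4, -0.8], [[0, 0, 0], 3.6, -0.8]]'

```text
t: 18.65
tcp_pos: [0.5527, -0.0295, 0.3698]
tool_rot: [0.602, 0.798, 0.0, -0.003]
force: [-1.8, -1.5, 0.4]
finger_gap: 0.262
```

```bash
python3 tq.py 1 >/dev/null; python3 show.py|tail -1
```

```text
[ 18.65   74.38  -30.715  -0.209   0.078]
```

Request:
servo_tool --rows '[[[0, 0, 0], 1.2, -0.8], [[0, 0, 0], 2.4, -0.8], [[0, 0, 0], 3.6, -0.8]]'

```text
t: 18.95
tcp_pos: [0.5526, -0.0295, 0.3698]
tool_rot: [0.628, 0.779, -0.0, -0.003]
force: [-2.2, -1.2, 1.5]
finger_gap: 0.26
```

```bash
python3 tq.py 1 >/dev/null; python3 show.py|tail -1
```

```text
[ 18.95   78.075 -27.017  -0.235   0.078]
```

Request:
servo_tool --rows '[[[0, 0, 0], 1.2, -0.8], [[0, 0, 0], 2.4, -0.8], [[0, 0, 0], 3.6, -0.8]]'

```text
t: 19.25
tcp_pos: [0.5526, -0.0294, 0.3698]
tool_rot: [0.652, 0.758, -0.0, -0.003]
force: [-1.8, -1.5, -0.3]
finger_gap: 0.265
```

```bash
python3 tq.py 1 >/dev/null; python3 show.py|tail -1
```

```text
[ 19.25   81.77  -23.318  -0.215   0.078]
```

Request:
servo_tool --rows '[[[0, 0, 0], 1.2, -0.8], [[0, 0, 0], 2.4, -0.8], [[0, 0, 0], 3.6, -0.8]]'

```text
t: 19.55
tcp_pos: [0.5526, -0.0295, 0.3699]
tool_rot: [0.676, 0.736, -0.0, -0.003]
force: [-2.1, -1.5, -0.4]
finger_gap: 0.26
```

```bash
python3 tq.py 1 >/dev/null; python3 show.py|tail -1
```

```text
[ 19.55   85.473 -19.616  -0.232   0.078]
```

Request:
servo_tool --rows '[[[0, 0, 0], 1.2, -0.8], [[0, 0, 0], 2.4, -0.8], [[0, 0, 0], 3.6, -0.8]]'

```text
t: 19.85
tcp_pos: [0.5525, -0.0294, 0.3699]
tool_rot: [0.7, 0.714, -0.001, -0.003]
force: [-2.8, -1.2, 0.6]
finger_gap: 0.261
```

```bash
python3 tq.py 1 >/dev/null; python3 show.py|tail -1
```

```text
[ 19.85   89.167 -15.917  -0.206   0.078]
```

Request:
servo_tool --rows '[[[0, 0, 0], 1.2, -0.8], [[0, 0, 0], 2.4, -0.8], [[0, 0, 0], 3.6, -0.8]]'

```text
t: 20.15
tcp_pos: [0.5525, -0.0294, 0.3698]
tool_rot: [0.723, 0.691, -0.001, -0.003]
force: [-3.0, -1.5, 0.2]
finger_gap: 0.261
```

```bash
python3 tq.py 1 >/dev/null; python3 show.py|tail -1
```

```text
[ 20.15   92.867 -12.218  -0.27    0.078]
```

Request:
servo_tool --rows '[[[0, 0, 0], 1.2, -0.8], [[0, 0, 0], 2.4, -0.8], [[0, 0, 0], 3.6, -0.8]]'

```text
t: 20.45
tcp_pos: [0.5524, -0.0294, 0.3699]
tool_rot: [0.744, 0.668, -0.001, -0.003]
force: [-3.3, -0.6, -0.1]
finger_gap: 0.262
```

```bash
python3 tq.py 1 >/dev/null; python3 show.py|tail -1
```

```text
[20.45  96.566 -8.516 -0.242  0.078]
```

Request:
servo_tool --rows '[[[0, 0, 0], 1.2, -0.8], [[0, 0, 0], 2.4, -0.8], [[0, 0, 0], 3.6, -0.8]]'

```text
t: 20.75
tcp_pos: [0.5524, -0.0294, 0.3698]
tool_rot: [0.766, 0.643, -0.001, -0.003]
force: [-2.3, -0.7, 0.8]
finger_gap: 0.26
```

```bash
python3 tq.py 1 >/dev/null; python3 show.py|tail -1
```

```text
[ 20.75  100.267  -4.815  -0.196   0.078]
```

Request:
servo_tool --rows '[[[0, 0, 0], 1.2, -0.8], [[0, 0, 0], 2.4, -0.8], [[0, 0, 0], 3.6, -0.8]]'

```text
t: 21.05
tcp_pos: [0.5524, -0.0295, 0.3699]
tool_rot: [0.786, 0.618, -0.001, -0.003]
force: [-2.5, -2.1, 1.0]
finger_gap: 0.262
```

```bash
python3 tq.py 1 >/dev/null; python3 show.py|tail -1
```

```text
[ 21.05  103.964  -1.117  -0.234   0.078]
```

Request:
servo_tool --rows '[[[0, 0, 0], 1.2, -0.8], [[0, 0, 0], 2.4, -0.8], [[0, 0, 0], 3.6, -0.8]]'

```text
t: 21.35
tcp_pos: [0.5524, -0.0294, 0.3698]
tool_rot: [0.806, 0.593, -0.001, -0.004]
force: [-2.9, -1.8, 1.1]
finger_gap: 0.263
```

```bash
python3 tq.py 1 >/dev/null; python3 show.py|tail -1
```

```text
[ 21.35  107.661   2.581  -0.144   0.078]
```

Request:
servo_tool --rows '[[[0, 0, 0], 1.2, -0.8], [[0, 0, 0], 2.4, -0.8], [[0, 0, 0], 3.6, -0.8]]'

```text
t: 21.65
tcp_pos: [0.5523, -0.0294, 0.3699]
tool_rot: [0.824, 0.566, -0.001, -0.003]
force: [-2.7, -1.3, 0.6]
finger_gap: 0.263
```

```bash
python3 tq.py 1 >/dev/null; python3 show.py|tail -1
```

```text
[ 21.65  111.363   6.283  -0.213   0.078]
```

```bash
python3 - <<'E'
from h import *
for n in("top","scene"):
    W0=np.load(n+".npy"); W1=cloud(snapshot(n))
    for nm,c,lo,hi in(("disc",(.4525,.002),.018,.040),):
        d=np.hypot(W0[...,0]-c[0],W0[...,1]-c[1]); m=(d>lo)&(d<hi)&(W0[...,2]>.02)&(W0[...,2]<.045)&(W1[...,2]>.02)&(W1[...,2]<.06)
        print(n,m.sum(),np.median(W0[m][:,2]).round(4),np.median(W1[m][:,2]).round(4),np.percentile(W1[m][:,2]-W0[m][:,2],[25,50,75]).round(4))
E
```

```text
top 11 0.0314 0.0404 [0.0018 0.0059 0.013 ]
scene 230 0.0312 0.0387 [0.0064 0.0076 0.0093]
```

Request:
servo_tool --rows '[[[0, 0, 0], 1.2, -0.8], [[0, 0, 0], 2.4, -0.8], [[0, 0, 0], 3.6, -0.8]]'

```text
t: 22.05
tcp_pos: [0.5523, -0.0294, 0.3698]
tool_rot: [0.842, 0.54, -0.002, -0.003]
force: [-2.9, -1.6, 1.1]
finger_gap: 0.264
```

```bash
python3 tq.py 1 >/dev/null; python3 show.py|tail -1
```

```text
[ 22.05  115.013   9.932  -0.18    0.078]
```

Request:
servo_tool --rows '[[[0, 0, 0], 1.2, -0.8], [[0, 0, 0], 2.4, -0.8], [[0, 0, 0], 3.6, -0.8]]'

```text
t: 22.35
tcp_pos: [0.5523, -0.0294, 0.3698]
tool_rot: [0.859, 0.512, -0.002, -0.003]
force: [-3.0, -1.4, 1.0]
finger_gap: 0.262
```

```bash
python3 tq.py 1 >/dev/null; python3 show.py|tail -1
```

```text
[ 22.35  118.705  13.63   -0.284   0.097]
```

Request:
servo_tool --rows '[[[0, 0, 0], 1.2, -0.8], [[0, 0, 0], 2.4, -0.8], [[0, 0, 0], 3.6, -0.8]]'

```text
t: 22.65
tcp_pos: [0.5522, -0.0294, 0.3699]
tool_rot: [0.875, 0.484, -0.002, -0.003]
force: [-2.8, -0.4, 2.0]
finger_gap: 0.259
```

```bash
python3 tq.py 1 >/dev/null; python3 show.py|tail -1
```

```text
[ 22.65  122.402  17.328  -0.271   0.114]
```

Request:
servo_tool --rows '[[[0, 0, 0], 1.2, -0.8], [[0, 0, 0], 2.4, -0.8], [[0, 0, 0], 3.6, -0.8]]'

```text
t: 22.95
tcp_pos: [0.5522, -0.0293, 0.3698]
tool_rot: [0.89, 0.456, -0.002, -0.003]
force: [-3.1, -0.5, 0.8]
finger_gap: 0.259
```

```bash
python3 tq.py 1 >/dev/null; python3 show.py|tail -1
```

```text
[ 22.95  126.102  21.026  -0.321   0.131]
```

Request:
servo_tool --rows '[[[0, 0, 0], 1.2, -0.8], [[0, 0, 0], 2.1, -0.8], [[0, 0, 0], 2.1, -0.8]]'

```text
t: 23.25
tcp_pos: [0.5522, -0.0294, 0.3698]
tool_rot: [0.898, 0.439, -0.002, -0.003]
force: [-1.9, -1.4, 1.6]
finger_gap: 0.259
```

```bash
python3 tq.py 3
```

```text
t q6 yaw Mz tau6 F
[[23.25  23.167 52.093 -0.174  0.209 -1.9   -1.391  1.63 ]
 [23.3   23.149 52.113 -0.16   0.167 -3.158 -1.024  1.535]
 [23.35  23.141 52.12  -0.175  0.155 -2.482 -0.981  1.893]]
mean [23.3    23.1525 52.1085 -0.1697  0.1772 -2.5136 -1.1319  1.6859]
```

Request:
servo_tool --rows '[[[0, 0, 0], 0, -0.6], [[0, 0, 0], 0, 1], [[0, 0, 0], 0, 1], [[0, 0, 0], 0, 1], [[0, 0, 0], 0, 1], [[0, 0, -40], 0, 1], [[0, 0, -80], 0, 1], [[0, 0, -80], 0, 1]]'

```text
t: 24.15
tcp_pos: [0.5545, -0.03, 0.4555]
tool_rot: [0.898, 0.439, 0.003, 0.001]
force: [0.1, -1.1, 0.3]
finger_gap: 1.003
```

```bash
python3 -c "
from h import *
plan([.518,.128,.46],180)"
```

```text
t 24.15 tcp [ 0.5545 -0.03    0.4555] yaw 52.12 q6 23.2 q1 -14.7 gap 1.003 F [ 0.1 -1.1  0.3] M [ 0.024 -0.043 -0.066] zax [ 0.0056  0.0014 -1.    ]
shift [ 102.3 -125.7   -4.5] turn -127.9
```

```bash
python3 - <<'E'
from h import *
W0=np.load("scene.npy"); s=snapshot("scene"); W1=cloud(s); cv2.imwrite("pics/end.png",s["image"])
d=np.hypot(W0[...,0]-.4525,W0[...,1]-.002); m=(d>.018)&(d<.04)&(W0[...,2]>.02)&(W0[...,2]<.045)&(W1[...,2]>.02)&(W1[...,2]<.06)
print(m.sum(),np.median(W1[m][:,2]-W0[m][:,2]).round(4))
st=sense(); print(st["force"].round(2),abs(st["qd"]).max())
E
```

```text
221 0.0088
[-0.88 -0.35 -0.27] 0.07263863842730674
```

View pics/end.png

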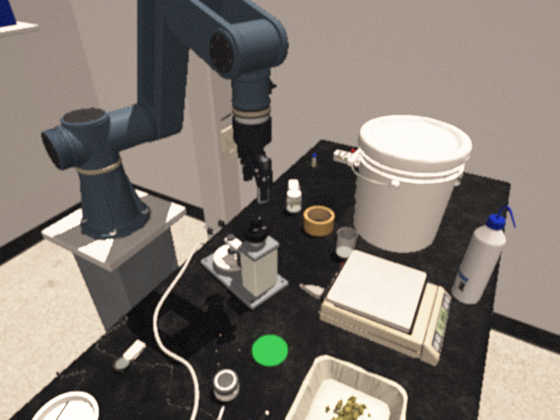

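The gripper is clear above the knobs at (260,185), and the dish at (228,260) and the bystanders look undisturbed. The table rose 8.8 mm, against about 8.9 mm expected from the angle turned. I'm handing it in.

```bash
python3 -c "
from station import *
print(sign_off())"
```

```text
the job is handed in; nothing more can be done
None
```

The reading position is set and the job is handed in at about 24 s of the 72 s allowed. The pad bears on the lid at an estimated 20 N.

- **Outer knob:** I turned it about 118.6° in two grips, which closed the gap from 27.8 mm to 4.3 mm and then to 2.9 mm. The wrist depth images and the turned angle agreed on this. As I let go the second time, a stray 6° turn slipped into the release move. The gap was measured after that, so 2.9 mm is the real starting height.
- **Inner knob:** I turned it 128.2°, sampling the torque every few degrees. The spring began to bear at about 115°, meaning a free stroke of roughly 5 mm. The torque then climbed to the level I expected for 20 N, and I let go.
- **Pressure:** the 20 N is inferred from the angle past first spring contact. The wrist torque sensor was noisy, but its readings in motion rose by about 0.1 N m, roughly the 0.08 expected. The joint torque rose a little more slowly than predicted, by about 0.85 of it. With the hand stopped, both sensors read differently, so those readings neither confirm nor contradict 20 N.
- **Last checks:** the scene camera showed the table raised 8.8 mm, against 8.9 mm expected. The gripper was clear, and the dish and bystanders looked undisturbed, though I did not re-measure the dish's sideways position.

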